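Shut and lock the light-tight lid of the sample reader

ROBOT

A 7-joint arm with a two-finger parallel gripper is mounted at the origin on the work surface. World frame = base frame: x ahead of the robot, y to its left, z up, the work surface at z = 0. Lengths are in m, angles in rad, forces in N, time in s.
With the tool pointing down it reaches from about 0.425 to 0.925 m from the base axis. Payload 6.8 kg.
Tool frame: the origin (TCP) lies at the very end of the fingers, on their centre line; the grasp point (between the pads) lies 19 mm behind it; z points along the fingers, y is the line along which they close (so a half turn about z gives the same grasp; the last joint's range is limited). The gripper opens to 85 mm and grips with 20 to 120 N. Pads are 22 mm wide; open, the fingers measure 114 mm over their backs; the gripper's body (76 mm by 85 mm) begins 54 mm behind the grasp point. The pads swing forward as they close: fully open they stand 13 mm farther back than shut.
Start: joints at [-1.457, 0.477, 0.022, 1.555, -0.011, 1.109, -0.083], TCP at [0.148, 0.658, 0.231] pointing down, gripper open.
Joint ranges: [-2.96, 2.96], [-0.34, 2.1], [-1.41, 1.46], [0.24, 2.44], [-1.37, 4.51], [0.17, 1.92], [-2.96, 2.96]. Speed limits (rad/s): [2.39, 2.39, 3.14, 3.14, 3.14, 3.14, 3.14].

INTERFACE

Orientations are given as a rotation vector (axis times angle).
In Python, from bench import r gives the robot as it stands.
- The arm moves only by the tool play_rows, never from a script. Its argument "targets" is text: rows parted by semicolons, each of 5 numbers parted by spaces: the closure, from -1 (fully open) to 1 (shut), then the shift along the tool's x, y, z in m, then the turn about the tool's z in rad. In form: gripper dx dy dz spin; .... A call has 1 to 8 rows; each row is the pose to reach, as a shift and turn from the pose commanded when the call began, along the tool's axes at that moment; what a row does not reach only later rows make up. A row lasts 1/12 s, in which the tool goes at most 41.7 mm and 7.16 degrees, less where a joint would pass 70% of its speed; a pose out of reach is approached as far as the arm can. A call with a gripper value outside its range is refused whole. The fingers move at their own pace and stop on an object; "squeeze" is the grip in N (left out, the last holds). Time passes only in rows, so rows that repeat a pose let the fingers close. It gives the time, the measured TCP pose, the force, the opening and the grip force at its end, in the units of the state.
- r.get_obs(): the state, without advancing time (a new reading comes with each control period).
- r.grab_frame(name): name is "scene" or "top"; returns the picture (420x560x3 uint8, red, green, blue); there is no depth.
- r.camera_info(name): a dict with "fov_y" (degrees; the focal length in pixels is half the picture's height over the tangent of half this angle, whatever the lens; pixels are square), "cx", "cy" (the principal point, pixels), "position" and "rotation" of the camera in the world. Camera axes: x right, y down, z forward; pixel columns grow to the right and rows downward; lengths in m; the calibration is good to about 2 mm. A picture is of the moment at which its call begins. camera_info takes no time and is no camera call.
- r.hand_in(): hands the job in; it is judged then, once.
The state is a dict: "clock": time; "joints": joint angles; "qvel": joint speeds; "tau": joint torques, N m; "tcp_pos": TCP position; "orientation": TCP orientation; "contact_force": force on the tool from outside, world axes, zero at the start; "moment": the same for the moment, N m; "grip_width": finger opening in m; "gripper_force": force on a finger pad.
Only numpy, scipy, OpenCV 4.12 (cv2) and the standard library are available. Lean on these libraries where they do the work, as an engineer would, in place of code of your own. Each camera call takes 0.05 s, during which the arm holds its last target. There are 200 camera calls.

TASK

Shut the open lid of the sample reader on the bench, then lock it with the spring-loaded quarter-turn stud on the lid: push the stud in where its hidden cross bar lines up with the slot below, and turn it a quarter turn clockwise until it snaps up into its catch. Let go, with the lid shut and the stud caught, and do not knock over or shove the jar and tweezers on the reader or the pen and refractometer beside it.

Things in the scene. Friction and masses are not known exactly. Their poses are not given: they have to be found in the camera images.
- reader: Low white instrument case on a grey base, 200 x 260 x 100 mm (its x, y, z), fixed to the bench. Origin: centre of its underside; x points away from the robot's side, z up. Flat top 100 mm up, with an open chamber 108 x 138 mm in its middle that the lid covers. The jar stands on the top near its +y edge, the tweezers lie near its -y edge.
- socket (a point): Centre of the square steel receptacle (27 mm wide) in the chamber under the lid, at the top of its slotted plate (12 mm below the case's top); axes as the case's. The slot is 7.6 mm wide. Its direction is not given: anywhere within 0.5 rad either way of the case's x axis, seen from above, different each time.
- lid (a joint): Lid hinge, rad: 0 shut (rests on its stop), grows as it opens, starts at 0.6 to 1.1. A stiff hinge: the lid stays where it is left; about 2 to 7 N pressed down near its free edge closes it.
- lid_hinge (a point): Middle of the lid's hinge line, at its underside: x = 60 mm, y = 0, z = 100 mm of the case; the hinge axis is the case's y. This frame turns with the lid, a grey plate 122 x 152 x 8 mm that reaches from here along its own -x; its outer face is at +8 mm of its own z.
- lid_edge (a point): Middle of the lid's free edge (the edge towards the robot), on the outer face: -122 mm along the lid's x from the hinge, +8 mm in z.
- wing_grip (a point): Grip point in the stud's wing head, on the stud's axis, 94 mm from the hinge line. z outwards from the lid, x along the wing: a steel bar 34 mm long, 10 mm thick, 26 mm high (14 mm below this point to 12 mm above). Popped up, this point is 36 mm above the lid's outer face. Under the wing: a round neck, 19 mm diameter, and on the lid a collar, 32 mm diameter, 5 mm high.
- stud (a joint): How far the stud is pushed in, m: 0 popped up, 0.017 at most; spring 3 N at 0, plus 0.3 N per mm. Lid shut: at 0.004 the cross bar meets the plate and stops unless within about 0.15 rad of the slot; from 0.014 it is through and turns clockwise only. Turned, it cannot come back past 0.014; a quarter turn from the slot the spring snaps it up into catch grooves: 0.011, locked; a wall 0.2 rad beyond.
- wing (a joint): Turn of wing and stud, rad, positive anticlockwise from above; 0: wing along the case's x axis. Starts at 0.8 to 2.34. Slight friction. The hidden cross bar at the stud's foot, 22 x 4 x 4 mm, is parallel to the wing; its ends are alike, so half a turn makes no difference.
- jar: Small amber screw-top jar, 28 mm diameter, 45 mm high, standing on the reader's top; origin at the centre of its underside. Leave it alone.
- tweezers: Steel tweezers about 95 mm long, 6 mm high, lying on the reader's top; origin at the middle of the underside. Leave them alone.
- refractometer: Black hand-held refractometer, about 190 mm long, 33 mm high, lying on the bench at the left; origin at its middle underneath. Leave it alone.
- pen: Blue pen, 140 mm long, lying on the bench at the right; origin at its middle underneath. Leave it alone.

How it is judged:
By the outcome, as a careful person would: the job done as asked, in the order asked, and still so for the second after the job is handed in, with the robot touching nothing.
It also fails if it takes over 64 s, if anything falls off the work surface, if the arm or the gripper's body presses on something with over 40 N, if the wrist force passes 120 N, or if a joint passes its speed limit or range.

## Working session

There is one attempt and no reset: what is moved stays moved. The work goes in short steps, Python scripts to look and compute and a tool call to move; the robot and the scene stay as the last step left them, time stands still between calls to the robot, and variables do not carry over. Pictures are saved under pics/ and viewed, at most 10 in all, crops included, and the job is handed in when it is done.

Besides the shell and the picture viewer there is one more tool, called after ">>>" as name(argument=value, ...), one argument or row to a line, values as JSON. play_rows: Moves the arm, as the interface text tells. Its arguments: {"type":"object","properties":{"targets":{"type":"string"},"squeeze":{"type":"number"}},"required":["targets"]}

```bash
mkdir -p pics
python3 - <<'E'
from bench import r
import cv2
for n in("scene","top"):
    f=r.grab_frame(n); cv2.imwrite(f"pics/{n}0.png",f[:,:,::-1]); print(n,r.camera_info(n))
o=r.get_obs();print(o)
E
```

```text
scene {'fov_y': 47.39420029950801, 'cx': 271.8194649937381, 'cy': 214.94951963143012, 'position': array([ 0.96793619, -0.35114835,  1.07557489]), 'rotation': array([-2.35377004, -1.20156982,  0.31103543])}
top {'fov_y': 53.76741436098443, 'cx': 273.6938568356336, 'cy': 214.4533205534448, 'position': array([0.40442151, 0.01288028, 1.23378964]), 'rotation': array([-2.17253707,  2.15539096, -0.12836164])}
{'clock': 0.1, 'joints': array([-1.45705753,  0.47773519,  0.02233819,  1.55633313, -0.01152369,
        1.10930574, -0.08310608]), 'qvel': array([-0.00031185, -0.00248104, -0.00082498, -0.00329285, -0.00042677,
        0.00085809, -0.00231876]), 'tau': array([ 3.19744962e-03, -5.97763252e+01,  1.61280792e+00, -2.81955403e+01,
        1.27540663e-02,  5.04436859e-03,  8.80970816e-06]), 'tcp_pos': array([0.14840052, 0.65794318, 0.23041916]), 'orientation': array([-3.47728078e-01, -3.12220168e+00,  2.59400726e-03]), 'contact_force': array([0.41555872, 0.21549785, 0.67463646]), 'moment': array([ 4.19374237e-02, -3.82840365e-02, -1.72642418e-05]), 'gripper_force': 0.0, 'grip_width': 0.08522367931734395}
```

View pics/scene0.png

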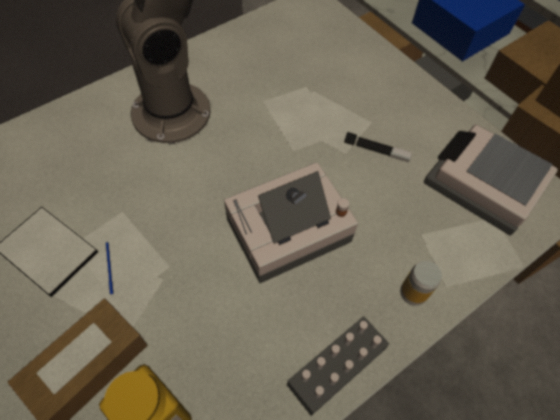

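View pics/top0.png

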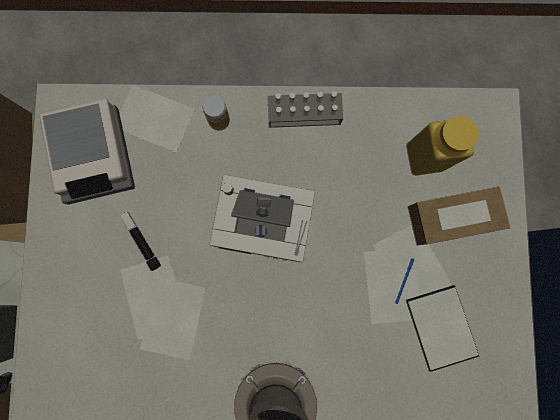

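The scene view shows the reader around (290,215); in the top view it spans (210–315, 175–262), with the lid open and the stud at about (263,205). I'll zoom in on both.

```bash
cat > h.py <<'E'
import numpy as np, cv2
from scipy.spatial.transform import Rotation as R
from bench import r
CI={n:r.camera_info(n) for n in("scene","top")}
def proj(n,P):
    c=CI[n];f=210/np.tan(np.radians(c["fov_y"]/2))
    q=R.from_rotvec(c["rotation"]).inv().apply(np.atleast_2d(P)-c["position"])
    return q[:,:2]/q[:,2:]*f+[c["cx"],c["cy"]]
def crop(n,x0,y0,w,h,k,name):
    f=r.grab_frame(n)[y0:y0+h,x0:x0+w,::-1]
    f=cv2.resize(f,None,fx=k,fy=k,interpolation=cv2.INTER_CUBIC)
    return cv2.convertScaleAbs(f,alpha=1.5,beta=10)
E
python3 - <<'E'
from h import *
a=crop("top",203,168,120,100,5,0);b=crop("scene",216,156,150,120,4,0)
cv2.imwrite("pics/t1.png",a);cv2.imwrite("pics/s1.png",b)
print(proj("top",[0,0,0]),proj("scene",[0,0,0]),proj("top",[[.15,.66,.23]]))
E
```

```text
[[275.33878235 405.23789188]] [[170.54135517 112.10121945]] [[ -6.41455804 369.89765351]]
```

View pics/t1.png

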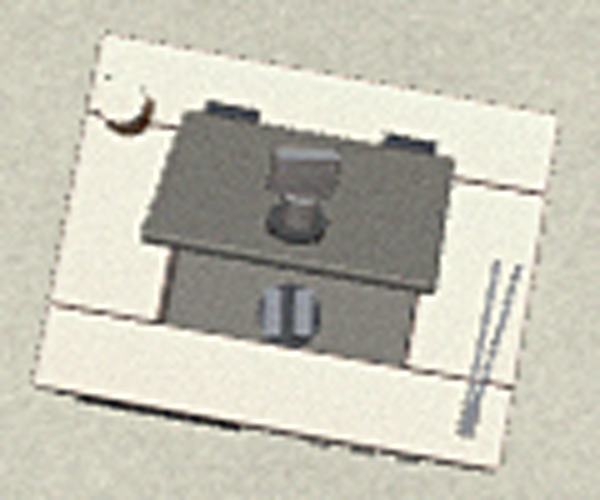

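View pics/s1.png

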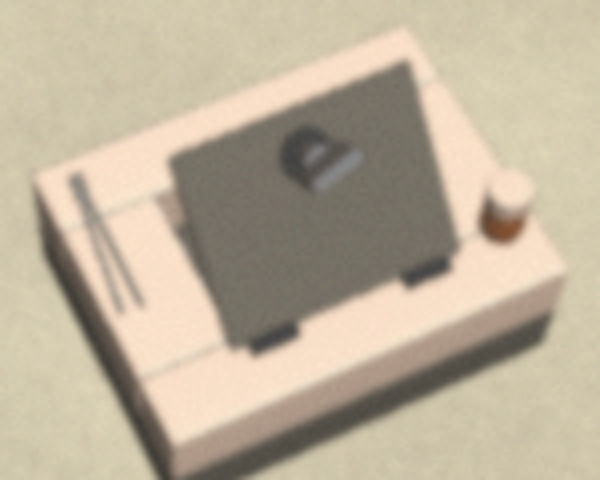

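The reader's top corners in the top crop are (103,35), (556,112), (500,468) and (35,385). The slot disc is at (289,315) with a near-vertical slot. The lid's free edge runs (143,238)–(435,288), and the wing runs (277,152)–(338,158). I'll fit all of these together.

```bash
cat > fit.py <<'E'
from h import *
from scipy.optimize import least_squares
T=lambda p:np.array(p)/5+[203,168]-.4
S=lambda p:np.array(p)/4+[216,156]-.4
def case(v): return R.from_euler('z',v[2]),np.array([v[0],v[1],0])
def lidpt(v,p):
    Rc,t=case(v);return Rc.apply(R.from_euler('y',v[3]).apply(p)+[.06,0,.1])+t
def wingpt(v,s,z): # along wing
    return lidpt(v,np.array([-.094+s*np.cos(v[4]),s*np.sin(v[4]),.044+z]))
def res(v):
    Rc,t=case(v);o=[]
    for c,(x,y) in zip([(103,35),(556,112),(500,468),(35,385)],[(.1,.13),(.1,-.13),(-.1,-.13),(-.1,.13)]):
        o.append(proj("top",Rc.apply([x,y,.1])+t)[0]-T(c))
    for c,(x,y) in zip([(405,28),(563,270),(175,445),(37,180)],[(-.1,.13),(.1,.13),(.1,-.13),(-.1,-.13)]):
        o.append(proj("scene",Rc.apply([x,y,.1])+t)[0]-S(c))
    for f,n,L in((T,"top",[(143,238),(435,288),(185,113),(455,157)]),(S,"scene",[(410,62),(172,157),(455,245),(235,347)])):
        for c,(x,y) in zip(L,[(-.122,.076),(-.122,-.076),(0,.076),(0,-.076)]):
            o.append(proj(n,lidpt(v,[x,y,.008]))[0]-f(c))
    for s,ct,cs in((.017,(277,153),(362,155)),(-.017,(338,158),(315,188))):
        o.append(proj("top",wingpt(v,s,.012))[0]-T(ct));o.append(proj("scene",wingpt(v,s,.012))[0]-S(cs))
    return np.ravel(o)
if __name__=="__main__":
    s=least_squares(res,[.5,0,-.15,.8,1.5],loss='soft_l1');v=s.x;np.save("v.npy",v)
    print(v.round(4));print(res(v).reshape(-1,2).round(1).tolist())
    Rc,t=case(v)
    print("socket",Rc.apply([-.034,0,.088])+t,"px",proj("top",Rc.apply([-.034,0,.088])+t),"lid edge",lidpt(v,np.array([-.122,0,.008])),"grip",wingpt(v,0,0))
    # rectify socket region from top: 60mm square in case axes
    g=np.mean([r.grab_frame("top").astype(float) for _ in range(4)],0).mean(2)
    a=np.arange(-15,15.01,.25)*1e-3
    X,Y=np.meshgrid(a,a,indexing='ij')  # X case x, Y case y
    P=Rc.apply(np.c_[X.ravel()-.034,Y.ravel(),np.full(X.size,.088)])+t
    uv=proj("top",P).astype(np.float32)
    im=cv2.remap(g.astype(np.float32),uv[:,0].reshape(X.shape),uv[:,1].reshape(X.shape),cv2.INTER_CUBIC)
    np.save("sock.npy",im)
    out=np.rot90(im,2) # up=+x, left=+y
    cv2.imwrite("pics/sock.png",cv2.resize(np.clip(out*1.6,0,255).astype(np.uint8),None,fx=4,fy=4))
    # Fit dark strip model
    def m(q): 
        d=-(X*1e3-q[1])*np.sin(q[0])+(Y*1e3-q[2])*np.cos(q[0]);return q[3]-q[4]*np.exp(-(d/q[5])**2)
    M=(X**2+Y**2)<.009**2
    for a0 in(-.4,-.2,0,.2,.4):
        k=least_squares(lambda q:(m(q)-im)[M],[a0,0,0,100,30,4],loss='soft_l1',f_scale=10);print(k.cost,k.x.round(3))
    print(r.get_obs()['clock'])
E
python3 fit.py
```

```text
[ 0.5261  0.0409 -0.1653  0.8237  1.7749]
[[-0.7, -0.1], [0.8, 0.4], [0.2, 0.6], [-0.8, 0.7], [-0.1, -1.4], [2.1, -0.5], [-0.3, 0.7], [-2.1, -1.3], [-0.8, -0.1], [0.2, 0.2], [-0.4, -0.9], [-0.1, -0.3], [-0.2, -0.3], [-1.1, 0.8], [2.2, 2.1], [-0.5, 2.2], [-1.0, -0.1], [0.4, -0.2], [0.3, -0.3], [-0.6, 0.2]]
socket [0.49259117 0.04650612 0.088     ] px [[260.10371404 230.11015359]] lid edge [0.5093253  0.04371372 0.19494045] grip [0.55414372 0.03623495 0.19886187]
31142.796070807974 [   0.153 -148.419  -22.928  105.909   68.259    4.496]
31142.796071952136 [  0.153  19.288   2.965 105.909  68.259   4.496]
31142.79607106761 [1.53000e-01 2.30593e+02 3.55890e+01 1.05909e+02 6.82590e+01 4.49600e+00]
31142.796132086245 [  0.153 -59.314  -9.171 105.91   68.259   4.496]
31142.79617868367 [  0.153  77.427  11.941 105.91   68.259   4.496]
0.4
```

View pics/sock.png

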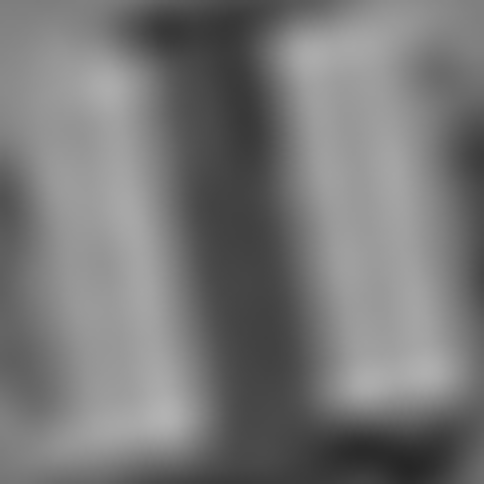

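The fit gives the case at (0.526, 0.041) with yaw −0.165, lid at 0.82, wing at 1.77 and slot at 0.153, so the slot lies almost along world x. Next I'll move above the free edge of the lid, on the −y side of the wing.

```bash
cat >> h.py <<'E'
def go(*tg):
    """targets (x,y,z,yaw of tool y axis) -> tool shift and spin"""
    o=r.get_obs();Q=R.from_rotvec(o['orientation']);M=Q.as_matrix();yaw=np.arctan2(M[1,1],M[0,1])
    print("pos",o['tcp_pos'].round(4),"yaw",yaw.round(3),"z",M[:,2].round(3),"t",o['clock'],"F",o['contact_force'].round(1),"j7",o['joints'][6].round(2))
    for t in tg:
        s=Q.inv().apply(np.array(t[:3])-o['tcp_pos']);d=(t[3]-yaw+np.pi/2)%np.pi-np.pi/2
        print(t,"->",s.round(4),"spin",round(-d,3))
E
python3 -c "
from h import *
go((.515,-.003,.27,.039))"
```

```text
pos [0.1485 0.6584 0.2312] yaw 1.349 z [-0. -0. -1.] t 0.4 F [ 1.2 -0.8 -0.6] j7 -0.08
(0.515, -0.003, 0.27, 0.039) -> [-0.5031 -0.5646 -0.0387] spin 1.31
```

>>> play_rows(
  targets="1 -0.03 -0.03 -0.039 0.12;1 -0.05 -0.056 -0.039 0.24;1 -0.075 -0.084 -0.039 0.36;1 -0.1 -0.112 -0.039 0.48;1 -0.125 -0.14 -0.039 0.6;1 -0.15 -0.168 -0.039 0.72;1 -0.175 -0.196 -0.039 0.84;1 -0.2 -0.225 -0.039 0.96",
)

```text
clock: 1.07
tcp_pos: [0.2947, 0.3934, 0.2705]
orientation: [-1.758, -2.604, -0.001]
contact_force: [1.5, 0.1, -0.3]
grip_width: -0.0001
gripper_force: 0.0
```

```bash
python3 -c "
from h import *
go((.515,-.003,.27,.039))"
```

```text
pos [0.2947 0.3934 0.2705] yaw 0.383 z [ 0.     0.001 -1.   ] t 1.0667 F [ 1.5  0.1 -0.3] j7 -0.63
(0.515, -0.003, 0.27, 0.039) -> [-4.50e-01  5.61e-02  2.00e-04] spin 0.344
```

>>> play_rows(
  targets="1 -0.04 0.005 0 0.08;1 -0.08 0.01 0 0.16;1 -0.12 0.015 0 0.24;1 -0.16 0.02 0 0.32;1 -0.2 0.025 0 0.344;1 -0.24 0.03 0 0.344;1 -0.28 0.035 0 0.344;1 -0.32 0.04 0 0.344",
)

```text
clock: 1.73
tcp_pos: [0.4531, 0.1122, 0.2708]
orientation: [-2.171, -2.271, -0.002]
contact_force: [1.0, 0.2, -0.1]
grip_width: -0.0
gripper_force: 0.0
```

```bash
python3 -c "
from h import *
go((.515,-.003,.27,.039),(.515,-.003,.2,.039),(.513,-.003,.182,.039),(.491,.001,.155,.039),(.48,.003,.13,.039),(.475,.004,.108,.039))"
```

```text
pos [0.4531 0.1122 0.2708] yaw 0.045 z [ 0.001  0.001 -1.   ] t 1.7333 F [ 1.   0.2 -0.1] j7 -0.26
(0.515, -0.003, 0.27, 0.039) -> [-0.1179  0.0567  0.0007] spin 0.006
(0.515, -0.003, 0.2, 0.039) -> [-0.118   0.0566  0.0707] spin 0.006
(0.513, -0.003, 0.182, 0.039) -> [-0.1179  0.0546  0.0887] spin 0.006
(0.491, 0.001, 0.155, 0.039) -> [-0.113   0.0328  0.1157] spin 0.006
(0.48, 0.003, 0.13, 0.039) -> [-0.1105  0.0219  0.1407] spin 0.006
(0.475, 0.004, 0.108, 0.039) -> [-0.1093  0.0169  0.1626] spin 0.006
```

>>> play_rows(
  targets="1 -0.04 0.02 0 0;1 -0.08 0.038 0 0;1 -0.118 0.057 0 0;1 -0.118 0.057 0.035 0;1 -0.118 0.057 0.07 0",
)

```text
clock: 2.15
tcp_pos: [0.5178, -0.005, 0.2015]
orientation: [2.174, 2.261, 0.007]
contact_force: [-0.7, 0.7, -0.8]
grip_width: -0.0003
gripper_force: 0.0
```

>>> play_rows(
  targets="1 0 -0.002 0.012 0;1 0.002 -0.008 0.025 0;1 0.004 -0.016 0.037 0;1 0.005 -0.024 0.048 0;1 0.006 -0.03 0.06 0;1 0.007 -0.034 0.07 0",
)

```text
clock: 2.65
tcp_pos: [0.481, 0.0043, 0.1302]
orientation: [2.17, 2.27, 0.003]
contact_force: [0.7, -0.6, 1.8]
grip_width: -0.0001
gripper_force: 1.0
```

```bash
python3 -c "
from h import *
go((.475,.004,.108,.039))
a=crop('top',203,168,120,100,5,0);b=crop('scene',216,156,150,120,4,0)
cv2.imwrite('pics/s2.png',b)"
```

```text
pos [0.481  0.0043 0.1302] yaw 0.045 z [ 0.002  0.    -1.   ] t 2.65 F [ 0.7 -0.6  1.8] j7 0.21
(0.475, 0.004, 0.108, 0.039) -> [ 0.     -0.0061  0.0222] spin 0.006
```

View pics/s2.png

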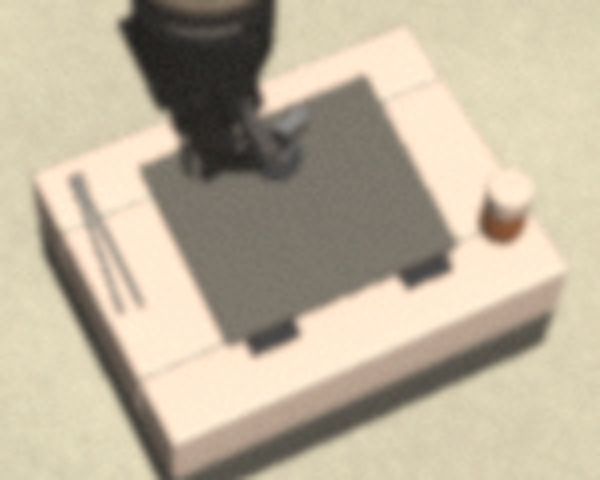

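The lid is following the fingers down. Its free edge is now at about (140,165)–(365,78), the wing is at (293,122), and the tweezers and jar haven't moved. I'll finish shutting it.

>>> play_rows(
  targets="1 0 -0.003 0.009 0;1 0 -0.005 0.017 0;1 0 -0.006 0.021 0;1 0 -0.006 0.024 0;1 0 -0.006 0.024 0",
)

```text
clock: 3.17
tcp_pos: [0.4744, 0.004, 0.1078]
orientation: [-2.17, -2.268, -0.001]
contact_force: [-8.6, 0.7, 28.1]
grip_width: -0.0
gripper_force: 13.9
```

>>> play_rows(
  targets="1 0 0 -0.03 0;1 0 0 -0.07 0;-1 0 0 -0.11 0;-1 0.1 0 -0.13 0;-1 0.14 0 -0.13 0;-1 0.18 0 -0.13 0;-1 0.2 0 -0.13 0",
)

```text
clock: 3.75
tcp_pos: [0.4666, 0.1709, 0.2352]
orientation: [-2.171, -2.27, -0.002]
contact_force: [0.4, -0.6, 0.7]
grip_width: 0.061
gripper_force: 0.0
```

```bash
python3 -c "
from h import *
go((.4926,.0465,.2,.039))
a=crop('top',203,168,120,100,5,0);b=crop('scene',216,156,150,120,4,0)
cv2.imwrite('pics/c3.png',np.hstack([cv2.resize(a,(400,333)),cv2.resize(b[:400],(400,333))]))
v=np.load('v.npy');w=v.copy();w[3]=0
from fit import wingpt,lidpt
q=[wingpt(w,s,.012) for s in(-.017,0,.017)]
e=[lidpt(w,np.array([-.122,y,.008])) for y in (.076,-.076)]
f=400/120;g=400/150
print((proj('top',q)-[203,168])*f,(proj('top',e)-[203,168])*f,(proj('scene',q)-[216,156])*[g,333/100/4*4*0+333/100])
"
```

```text
pos [0.4666 0.1709 0.2352] yaw 0.044 z [ 0.001  0.001 -1.   ] t 3.75 F [ 0.4 -0.6  0.7] j7 -0.29
(0.4926, 0.0465, 0.2, 0.039) -> [-0.1255  0.0204  0.035 ] spin 0.005
[[209.58514549 199.6782284 ]
 [187.87233055 200.34315639]
 [166.15428857 201.00824446]] [[ 91.88716388 222.84568034]
 [275.51417959 255.01295417]] [[166.24315186 115.9649383 ]
 [181.52624455 103.42555938]
 [196.65759708  91.01067931]]
```

View pics/c3.png

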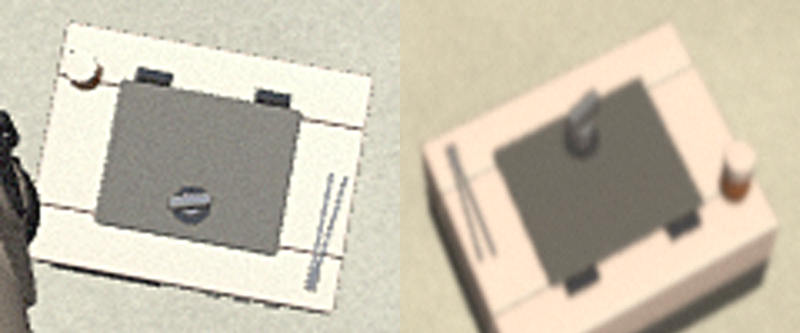

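The lid is shut. The wing sits at (190,201) in the left panel and is tilted slightly more than predicted, so I'll refine its angle from the top view.

Run:
```python
from h import *
from scipy.optimize import least_squares
g=np.mean([r.grab_frame("top").astype(float) for _ in range(4)],0).mean(2)
a=np.arange(-22,22.01,.5)*1e-3
X,Y=np.meshgrid(a,a,indexing='ij');c=np.array([.4926,.0465])
uv=proj("top",np.c_[X.ravel()+c[0],Y.ravel()+c[1],np.full(X.size,.156)]).astype(np.float32)
im=cv2.remap(g.astype(np.float32),uv[:,0].reshape(X.shape),uv[:,1].reshape(X.shape),cv2.INTER_CUBIC)
cv2.imwrite("pics/w.png",cv2.resize(np.clip(np.rot90(im,2)*1.6,0,255).astype(np.uint8),None,fx=5,fy=5))
def m(q):
    s=(X*1e3-q[1])*np.cos(q[0])+(Y*1e3-q[2])*np.sin(q[0]);d=-(X*1e3-q[1])*np.sin(q[0])+(Y*1e3-q[2])*np.cos(q[0])
    sg=lambda z:1/(1+np.exp(-z))
    return q[3]+q[4]*sg((5-abs(d))/1.)*sg((17-abs(s))/1.)
for a0 in(1.5,1.8):
    k=least_squares(lambda q:(m(q)-im).ravel(),[a0,0,0,60,60],loss='soft_l1',f_scale=8);print(k.cost,k.x.round(3))
print(r.get_obs()['clock'])
```

```text
382180.78838480974 [  4.815  -8.569  -1.42   83.91  -35.404]
472077.0670392528 [ 4.804  1.939 -0.509 79.824 18.086]
4.05
```

View pics/w.png

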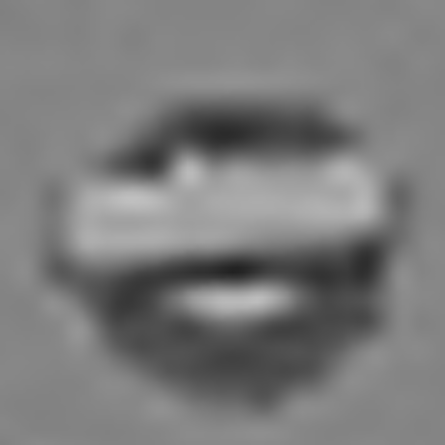

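The wing's world yaw is 1.66 and its centre is at about (0.494, 0.046).

```bash
python3 -c "
from h import *
go((.494,.046,.21,.09),(.494,.046,.133,.09))"
```

```text
pos [0.4669 0.1676 0.2341] yaw 0.043 z [-0.001 -0.001 -1.   ] t 4.05 F [-0.5 -0.2 -0.7] j7 -0.28
(0.494, 0.046, 0.21, 0.09) -> [-0.1226  0.0219  0.0242] spin -0.047
(0.494, 0.046, 0.133, 0.09) -> [-0.1226  0.0219  0.1012] spin -0.047
```

>>> play_rows(
  targets="-1 -0.04 0.007 0 -0.047;-1 -0.08 0.014 0 -0.047;-1 -0.1226 0.022 0 -0.047;-1 -0.1226 0.022 0.024 -0.047;-1 -0.1226 0.022 0.024 -0.047;-1 -0.1226 0.022 0.024 -0.047",
)

```text
clock: 4.55
tcp_pos: [0.4935, 0.0456, 0.2099]
orientation: [-2.121, -2.316, 0.004]
contact_force: [-0.3, 0.1, 0.4]
grip_width: 0.0856
gripper_force: 0.0
```

```bash
python3 -c "
from h import *
go((.494,.046,.133,.09))"
```

```text
pos [0.4935 0.0456 0.2099] yaw 0.088 z [-0.002 -0.001 -1.   ] t 4.55 F [-0.3  0.1  0.4] j7 0.07
(0.494, 0.046, 0.133, 0.09) -> [0.0004 0.0007 0.0769] spin -0.002
```

>>> play_rows(
  targets="-1 0 0 0.03 0;-1 0 0 0.06 0;-1 0 0 0.077 0;0.3 0 0 0.077 0;0.6 0 0 0.077 0;1 0 0 0.077 0;1 0 0 0.077 0;1 0 0 0.077 0",
  squeeze=30,
)

```text
clock: 5.22
tcp_pos: [0.4954, 0.0481, 0.1349]
orientation: [2.116, 2.321, 0.004]
contact_force: [-0.1, 0.7, 0.1]
grip_width: 0.0259
gripper_force: 0.0
```

>>> play_rows(
  targets="1 0 0 0 0;1 0 0 0 0;1 0 0 0 0",
)

```text
clock: 5.47
tcp_pos: [0.4922, 0.0478, 0.1333]
orientation: [-2.114, -2.319, 0.004]
contact_force: [-6.6, -0.0, 2.9]
grip_width: 0.0089
gripper_force: 35.7
```

The grip is on the wing at about 9 mm opening. I'll turn it anticlockwise to line up with the slot, easing the sideways force as I go.

>>> play_rows(
  targets="1 0 -0.001 0 0;1 0 -0.001 0 -0.12;1 0 -0.001 0 -0.24;1 0 -0.001 0 -0.36;1 0 -0.001 0 -0.48;1 0 -0.001 0 -0.6;1 0 -0.001 0 -0.72;1 0 -0.001 0 -0.72",
)

```text
clock: 6.13
tcp_pos: [0.4914, 0.0476, 0.1334]
orientation: [-1.153, -2.918, 0.002]
contact_force: [-5.9, -0.3, 3.0]
grip_width: 0.0092
gripper_force: 35.6
```

```bash
python3 -c "
from h import *
go((.494,.046,.133,1.56))"
```

```text
pos [0.4914 0.0476 0.1334] yaw 0.818 z [-0.004  0.    -1.   ] t 6.1333 F [-5.9 -0.3  3. ] j7 0.8
(0.494, 0.046, 0.133, 1.56) -> [-0.003   0.0006  0.0004] spin -0.742
```

>>> play_rows(
  targets="1 -0.0007 -0.0007 0 -0.12;1 -0.0007 -0.0007 0 -0.24;1 -0.0007 -0.0007 0 -0.36;1 -0.0007 -0.0007 0 -0.48;1 -0.0007 -0.0007 0 -0.6;1 -0.0007 -0.0007 0 -0.74;1 -0.0007 -0.0007 0 -0.74;1 -0.0007 -0.0007 0 -0.74",
)

```text
clock: 6.8
tcp_pos: [0.491, 0.0468, 0.1332]
orientation: [-0.027, -3.137, -0.001]
contact_force: [-7.0, 1.0, 2.7]
grip_width: 0.0093
gripper_force: 35.6
```

```bash
python3 -c "
from h import *
go((.494,.046,.133,1.56))"
```

```text
pos [0.491  0.0468 0.1332] yaw 1.553 z [-0.005  0.    -1.   ] t 6.8 F [-7.   1.   2.7] j7 1.45
(0.494, 0.046, 0.133, 1.56) -> [-0.003  -0.0008  0.0002] spin -0.007
```

>>> play_rows(
  targets="1 0 0 0.002 0;1 0 0 0.004 0;1 0 0 0.006 0;1 0 0 0.008 0;1 0 0 0.008 0",
  squeeze=60,
)

```text
clock: 7.22
tcp_pos: [0.491, 0.0468, 0.1251]
orientation: [-0.029, -3.137, -0.0]
contact_force: [-8.1, 1.0, 5.3]
grip_width: 0.0088
gripper_force: 64.5
```

The stud has passed 8 mm on spring force alone, so the bar is in the slot. I'll keep pushing.

>>> play_rows(
  targets="1 0 0 0.002 0;1 0 0 0.004 0;1 0 0 0.006 0;1 0 0 0.008 0;1 0 0 0.0085 0;1 0 0 0.0085 0",
)

```text
clock: 7.72
tcp_pos: [0.4911, 0.0468, 0.1177]
orientation: [-0.03, -3.137, -0.001]
contact_force: [-11.2, 1.1, 15.5]
grip_width: 0.0089
gripper_force: 66.4
```

>>> play_rows(
  targets="1 0 0 -0.0003 0.06;1 0 0 -0.0003 0.12;1 0 0 -0.0003 0.18;1 0 0 -0.0003 0.24;1 0 0 -0.0003 0.3;1 0 0 -0.0003 0.3",
)

```text
clock: 8.22
tcp_pos: [0.4912, 0.0472, 0.1178]
orientation: [-0.502, -3.096, -0.0]
contact_force: [-9.2, 1.2, 11.9]
grip_width: 0.0087
gripper_force: 65.8
```

```bash
python3 -c "
from h import *
go((.491,.0468,.1177,-.02));print(r.get_obs()['moment'])"
```

```text
pos [0.4912 0.0472 0.1178] yaw 1.249 z [-0.005  0.001 -1.   ] t 8.2167 F [-9.2  1.2 11.9] j7 1.2
(0.491, 0.0468, 0.1177, -0.02) -> [ 0.0001 -0.0004  0.0001] spin 1.269
[ 0.3748476   2.17014117 -0.05996482]
```

>>> play_rows(
  targets="1 0 0 0 0.12;1 0 0 0 0.24;1 0 0 0 0.36;1 0 0 0 0.48;1 0 0 0 0.6;1 0 0 0 0.72;1 0 0 0 0.84;1 0 0 0 0.96",
)

```text
clock: 8.88
tcp_pos: [0.492, 0.0476, 0.1178]
orientation: [-1.879, -2.513, 0.0]
contact_force: [-7.0, 2.2, 9.3]
grip_width: 0.0085
gripper_force: 65.3
```

>>> play_rows(
  targets="1 0 0 0 0.1;1 0 0 0 0.2;1 0 0 0 0.3;1 0 0 0 0.31;1 0 0 0 0.31",
)

```text
clock: 9.3
tcp_pos: [0.4923, 0.0477, 0.1178]
orientation: [-2.239, -2.199, 0.001]
contact_force: [-6.1, 2.1, 9.6]
grip_width: 0.0089
gripper_force: 65.4
```

```bash
python3 -c "
from h import *
go((.491,.0468,.1177,-.012));print(r.get_obs()['moment'])"
```

```text
pos [0.4923 0.0477 0.1178] yaw -0.018 z [-0.003  0.002 -1.   ] t 9.3 F [-6.1  2.1  9.6] j7 0.12
(0.491, 0.0468, 0.1177, -0.012) -> [-0.0009 -0.0013  0.0001] spin -0.006
[ 0.58864852  1.44162771 -0.0231272 ]
```

That's a quarter turn. I'll ease up gently and feel for the catch.

>>> play_rows(
  targets="1 0 0 -0.002 0;1 0 0 -0.004 0;1 0 0 -0.0055 0;1 0 0 -0.0055 0",
)

```text
clock: 9.63
tcp_pos: [0.4923, 0.0476, 0.1233]
orientation: [-2.238, -2.2, 0.001]
contact_force: [-5.4, 1.9, 6.9]
grip_width: 0.0086
gripper_force: 64.9
```

>>> play_rows(
  targets="1 0 0 -0.001 0;1 0 0 -0.0015 0;1 0 0 -0.0015 0",
)

```text
clock: 9.88
tcp_pos: [0.4923, 0.0476, 0.1241]
orientation: [-2.239, -2.201, 0.001]
contact_force: [-4.4, 4.2, 0.3]
grip_width: 0.0083
gripper_force: 63.9
```

The force fell to zero and the stud stopped rising, so it has met the catch. Releasing now.

>>> play_rows(
  targets="0 0 0 0.001 0;-1 0 0 0.001 0;-1 0 0 0.001 0;-1 0 0 0.001 0;-1 0 0 0.001 0;-1 0 0 -0.03 0;-1 0 0 -0.07 0;-1 0 0 -0.11 0",
)

```text
clock: 10.55
tcp_pos: [0.4929, 0.0459, 0.2351]
orientation: [2.242, 2.2, -0.004]
contact_force: [0.8, 1.0, 0.2]
grip_width: 0.0852
gripper_force: 0.0
```

>>> play_rows(
  targets="-1 0.04 0 0 0;-1 0.08 0 0 0;-1 0.12 0 0 0;-1 0.15 0 0 0;-1 0.15 0 0 0;-1 0.15 0 0 0",
)

```text
clock: 11.05
tcp_pos: [0.4961, 0.1985, 0.2341]
orientation: [2.237, 2.206, -0.0]
contact_force: [-0.2, -1.6, 0.0]
grip_width: 0.0857
gripper_force: 0.0
```

```bash
python3 -c "
from h import *
go()
a=crop('top',203,168,120,100,5,0);b=crop('scene',216,156,150,120,4,0)
cv2.imwrite('pics/c4.png',np.hstack([cv2.resize(a,(400,333)),cv2.resize(b[:400],(400,333))]))"
```

```text
pos [0.4961 0.1985 0.2341] yaw -0.014 z [ 0. -0. -1.] t 11.05 F [-0.2 -1.6  0. ] j7 -0.29
```

View pics/c4.png

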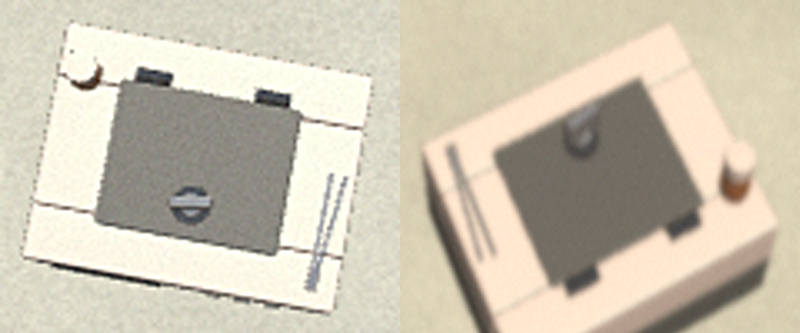

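The lid is shut. The wing at (190,203) sits lower and crosswise to the slot, and the jar and tweezers are where they were. Handing in.

```bash
python3 -c "
from bench import r
print(r.hand_in())"
```

```text
the job is handed in; nothing more can be done
None
```

The lid is shut, the stud is turned a quarter turn clockwise and held in its catch, the gripper is clear, and the job was handed in at about 11 s; the jar and tweezers look unmoved, and I made no final check of the pen and refractometer, which the arm never went near.

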